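Load the chisel carrier into the sprung grinding fixture

TASK

Take the carrier that holds the flat chisel blade and load it into the steel fixture: draw the sprung curved arm back, set the carrier down flat on the plate with its long side against the fixed fence, midway along it, blade pointing away from the arm's pivot, and let go so that the arm presses it against the fence. Leave the other carrier, with the round punch, where it is.

Things in the scene. Friction and masses are not known exactly. Their poses are not given: they have to be found in the camera images.
- carrier: Loose aluminium blade carrier, 0.3 kg: block 80 long (own x) x 40 wide (y) x 30 high; on top, centred, an upright grip rib 50 long (x) x 14 wide (y), 30 to 61 mm above the underside, to be pinched across its 14 mm. A flat steel chisel blade, 22 wide, 4 thick, 15 mm above the underside, sticks 50 mm out of the +x end. Origin: centre of the underside; z up. Starts upright on the bench.
- punch_carrier: Bystander: the same carrier block and rib, but holding a round 10 mm punch that sticks out 50 mm instead of the flat blade. Origin and axes likewise. Not to be moved.
- fixture: Fixed on the bench: dark steel plate 180 (own x) x 150 (y) x 10 thick; origin: centre of its underside. Aluminium fence 90 long (x), 12 wide, centred, top 10 mm above the plate; inner face at y = -35, looking to +y. A carrier flush to it, midway, has its underside's centre at x 0, y -15, z +10 mm and its blade to +x. The sprung arm's pivot is at x -75, y +20, its nose at rest at x 0, y -7.
- spring_arm (a joint): Sprung curved arm of bent steel strip, round 12 mm nose; top 26 mm above the plate. Angle, rad: 0 at rest, grows as the nose swings off the fence (fixture +y), stop 0.75. Gap nose to fence 22 mm at rest; 0.23 with the carrier seated, 0.33 with its side 8 mm further out. Presses 4 N at rest, 6 seated, 8 at 0.35; no catch. The held carrier's side, raised over the fence, can push it back.
Not all that is in view belongs to the job. There is more than one size of the fixture; the job needs the middle-sized. Leave any yellow look-alike of the carrier alone.

How it is judged:
By the outcome, as a careful person would: the job done as asked, in the order asked, and still so for the second after the job is handed in, with the robot touching nothing.
It also fails if it takes over 38 s, if anything falls off the work surface, if the arm or the gripper's body presses on something with over 40 N, if the wrist force passes 120 N, or if a joint passes its speed limit or range.

ROBOT

A 6-joint arm with a two-finger parallel gripper is mounted at the origin on the work surface. World frame = base frame: x ahead of the robot, y to its left, z up, the work surface at z = 0. Lengths are in m, angles in rad, forces in N, time in s.
With the tool pointing down it reaches from about 0.25 to 0.725 m from the base axis. Payload 4 kg.
Tool frame: the origin (TCP) lies midway between the tips of the shut fingers; the grasp point (between the pads) lies bot.tcp_to_grasp behind it (bot.tcp_to_grasp is the distance from the TCP to the grasp point, in m); z points along the fingers, y is the line along which they close (so a half turn about z gives the same grasp; the last joint's range is limited). The gripper opens to 85 mm and grips with 20 to 120 N. Pads are 22 mm wide; open, the fingers measure 114 mm over their backs; the gripper's body (76 mm by 85 mm) begins 54 mm behind the grasp point. The pads swing forward as they close: fully open they stand 13 mm farther back than shut.
Start: joints at [-1.12, 0.241, 0.005, 1.335, 0, 1.571], TCP at [0.218, -0.45, 0.231] pointing down, gripper open.
Joint ranges: [-2.72, 2.72], [-1.05, 1.87], [-1.09, 1.28], [-1.99, 2.15], [-1.42, 1.44], [-3.14, 3.14]. Speed limits (rad/s): [2.79, 2.79, 3.14, 3.14, 3.14, 3.14].

INTERFACE

Orientations are given as a unit quaternion [x, y, z, w].
In Python, from workcell import readout, camera, bot gives the robot as it stands. The module is installed in compiled form; this text tells all that it offers.
- The arm moves only by the tool jog_arm, never from a script. Its argument "motion" is a list of rows, each an object of numbers: "x", "y", "z": the shift along the tool's x, y, z in mm; "spin": the turn about the tool's z in degrees; "fingers": the closure, from -1 (fully open) to 1 (shut). A call has 1 to 8 rows; each row is the pose to reach, as a shift and turn from the pose commanded when the call began, along the tool's axes at that moment; what a row does not reach only later rows make up. A row lasts 1/8 s, in which the tool goes at most 62.5 mm and 10.7 degrees, less where a joint would pass 70% of its speed; a pose out of reach is approached as far as the arm can. A call with a gripper value outside its range is refused whole. The fingers move at their own pace and stop on an object; the grip force is fixed at half the most. Time passes only in rows, so rows that repeat a pose let the fingers close. It gives the time, the measured TCP pose, the force, the opening and the grip force at its end, in the units of the state.
- readout.get_obs(): the state, without advancing time (a new reading comes with each control period).
- camera(name): name is "scene" or "side" or "wrist"; returns a dict with "pixels" (420x560x3 uint8, red, green, blue), "K" (3x3 intrinsics, pixels), "rvec" (rotation vector, rad) and "tvec" (3), from world to camera coordinates, as OpenCV has them. Camera axes: x right, y down, z forward; pixel columns grow to the right and rows downward; lengths in m; the calibration is good to about 2 mm. The wrist camera is an equidistant fisheye: a pixel r from the principal point sees the ray r / f radians off the axis. A picture is of the moment at which its call begins. There is no depth.
- bot.job_done(): hands the job in; it is judged then, once.
The state is a dict: "clock": time; "joint_pos": joint angles; "joint_vel": joint speeds; "tau": joint torques, N m; "eef_pos": TCP position; "tool_rot": TCP orientation; "ft_force": force on the tool from outside, world axes, zero at the start; "ft_torque": the same for the moment, N m; "grip_width": finger opening in m; "grasp_force": force on a finger pad.
Only numpy, scipy, OpenCV 4.12 (cv2) and the standard library are available. Lean on these libraries where they do the work, as an engineer would, in place of code of your own. Each camera call takes 0.05 s, during which the arm holds its last target. There are 200 camera calls.

## Working session

There is one attempt and no reset: what is moved stays moved. The work goes in short steps, Python scripts to look and compute and a tool call to move; the robot and the scene stay as the last step left them, time stands still between calls to the robot, and variables do not carry over. Pictures are saved under pics/ and viewed, at most 13 in all, crops included, and the job is handed in when it is done.

Besides the shell and the picture viewer there is one more tool, called after "Emit:" as a command line: name --argument value ..., lists and objects as JSON in quotes. jog_arm: Moves the arm, as the interface text tells. Its arguments: {"type":"object","properties":{"motion":{"type":"array"}},"required":["motion"]}

```bash
mkdir -p pics; python3 - <<'E'
from workcell import readout, camera, bot
import cv2,pickle
for n in("scene","side"):
    c=camera(n); pickle.dump(c,open(n+".pkl","wb")); cv2.imwrite(f"pics/{n}0.png",c["pixels"][:,:,::-1])
    print(n,c["K"].tolist(),c["rvec"],c["tvec"])
print(readout.get_obs(),bot.tcp_to_grasp)
E
```

```text
scene [[412.82399247929294, 0.0, 278.3209733438509], [0.0, 412.82399247929294, 209.9236706745898], [0.0, 0.0, 1.0]] [ 2.35406353  0.88091031 -0.30865405] [-0.36142381 -0.20518892  1.14370313]
side [[407.3861945035688, 0.0, 279.75105928267743], [0.0, 407.3861945035688, 204.8288317776776], [0.0, 0.0, 1.0]] [ 0.45419551 -2.54374799  1.48003655] [0.48255755 0.12668489 0.71187331]
{'clock': 0.1, 'joint_pos': array([-1.11999114e+00,  2.41356446e-01,  3.87580569e-03,  1.33520830e+00,
        2.44570966e-05,  1.57076617e+00]), 'joint_vel': array([-0.00064533,  0.00028122,  0.00346655, -0.00175167, -0.00081959,
        0.00121486]), 'tau': array([ 1.16502975e-03, -3.73138154e+01,  2.53010470e+01,  1.08311398e-02,
       -3.51385575e-05,  1.02802716e-06]), 'eef_pos': array([ 0.21760745, -0.44954006,  0.23049902]), 'tool_rot': array([ 9.74700403e-01,  2.23513375e-01, -1.99565144e-04, -9.25104782e-04]), 'ft_force': array([-0.55792236,  0.59696098, -0.51653609]), 'ft_torque': array([ 0.01085467, -0.01155178, -0.06369484]), 'grasp_force': 0.0, 'grip_width': 0.08569199468094489} 0.0187
```

View pics/scene0.png

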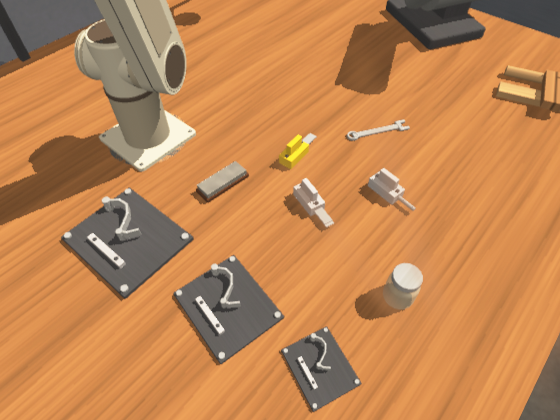

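View pics/side0.png

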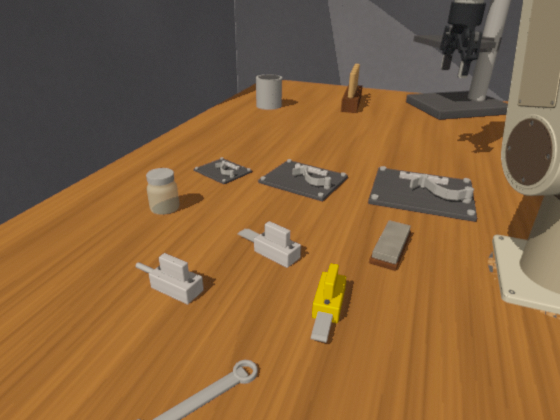

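Scene view: the flat-blade carrier is at (312,202). It could be confused with the punch carrier at (390,188) or the yellow look-alike at (296,150). The plates are at (127,240), (228,307) and (321,367). In the side view the flat-blade carrier is at (277,245), the punch carrier at (176,278) and the middle plate at (304,179). I'll take the grey one with the flat blade, then check it in a crop and check the plate sizes.

```bash
cat > h.py <<'E'
import numpy as np,cv2,pickle
def cam(c):
    R=cv2.Rodrigues(np.array(c["rvec"]))[0]; return R,-R.T@np.array(c["tvec"])
def rays(c,uv,fish=False):
    uv=np.atleast_2d(np.array(uv,float)); K=c["K"]
    n=np.c_[(uv[:,0]-K[0,2])/K[0,0],(uv[:,1]-K[1,2])/K[1,1]]
    if fish:
        r=np.linalg.norm(n,axis=1,keepdims=True)+1e-9; d=np.c_[n/r*np.sin(r),np.cos(r)]
    else: d=np.c_[n,np.ones(len(n))]; d/=np.linalg.norm(d,axis=1,keepdims=True)
    R,o=cam(c); return o,d@R
def plane(c,uv,z,fish=False):
    o,d=rays(c,uv,fish); return o+d*((z-o[2])/d[:,2])[:,None]
def tri(c1,u1,c2,u2,f1=False,f2=False):
    o1,d1=rays(c1,u1,f1);o2,d2=rays(c2,u2,f2);out=[]
    for a,b in zip(d1,d2):
        s=np.linalg.lstsq(np.c_[a,-b],o2-o1,rcond=None)[0]; p,q=o1+s[0]*a,o2+s[1]*b
        out.append([*(p+q)/2,np.linalg.norm(p-q)])
    return np.array(out)
def proj(c,P): return cv2.projectPoints(np.array(P,float).reshape(-1,3),np.array(c["rvec"]),np.array(c["tvec"]),c["K"],None)[0][:,0]
E
python3 - <<'E'
from h import *
np.set_printoptions(precision=4,suppress=True)
for n in("scene","side"):
    c=pickle.load(open(n+".pkl","rb")); im=c["pixels"]
    hsv=cv2.cvtColor(im,cv2.COLOR_RGB2HSV)
    m=((hsv[...,1]<70)&(hsv[...,2]<90)).astype(np.uint8)
    m=cv2.morphologyEx(m,cv2.MORPH_OPEN,np.ones((3,3)))
    for k in cv2.findContours(m,cv2.RETR_EXTERNAL,cv2.CHAIN_APPROX_NONE)[0]:
        if 1200<cv2.contourArea(k)<20000:
            h=cv2.convexHull(k); q=cv2.approxPolyN(h,4)[0] if hasattr(cv2,'approxPolyN') else h[:,0]
            P=plane(c,q,0.01); print(n,q.tolist(),P[:,:2].tolist(),np.linalg.norm(P-np.roll(P,-1,0),axis=1),P.mean(0))
s=pickle.load(open("scene.pkl","rb"))["pixels"];d=pickle.load(open("side.pkl","rb"))["pixels"]
a=cv2.resize(s[165:245,280:360],(400,400),interpolation=3);b=cv2.resize(d[205:285,230:310],(400,400),interpolation=3)
cv2.imwrite("pics/crop1.png",np.hstack([a,b])[:,:,::-1])
a=cv2.resize(s[250:362,168:290],None,fx=3.3,fy=3.3,interpolation=3);b=cv2.resize(d[155:200,255:352],None,fx=4,fy=4,interpolation=3)
o=np.zeros((max(a.shape[0],b.shape[0]),a.shape[1]+b.shape[1],3),np.uint8);o[:a.shape[0],:a.shape[1]]=a;o[:b.shape[0],a.shape[1]:]=b
cv2.imwrite("pics/crop2.png",o[:,:,::-1])
E
```

```text
scene [[559, 0], [559, 36], [428, 48], [376, 0]] [[0.5940587017273653, 1.4977091901014177], [0.6827017541844845, 1.2366167514411286], [0.3778443940713656, 0.8782951792336744], [0.06308337491876004, 1.0472119529840382]] [0.2757 0.4705 0.3572 0.6963] [0.4294 1.165  0.01  ]
side [[473, 200], [475, 221], [369, 203], [379, 164]] [[0.12634425370004104, -0.23018512744884012], [0.12682585908802124, -0.1330515584729447], [0.34736568299376086, -0.13031709600287422], [0.35658074605921297, -0.35645143839918103]] [0.0971 0.2206 0.2263 0.2626] [ 0.2393 -0.2125  0.01  ]
side [[534, 111], [439, 119], [397, 97], [466, 88]] [[-0.12684685291627135, -1.0743462688756429], [0.21154692324622365, -0.8336689858451749], [0.38285186346637934, -1.0813657771753917], [0.10503106764815376, -1.3614125654283509]] [0.4153 0.3012 0.3945 0.369 ] [ 0.1431 -1.0877  0.01  ]
side [[522, 0], [507, 103], [485, 85], [511, 0]] [[-1.2624262696598036, -9.987400437954244], [-0.042491424657010446, -1.1577092428523403], [0.019049402157704953, -1.4585724818131456], [-1.0385519339412013, -9.847887077989304]] [8.9136 0.3071 8.4557 0.2638] [-0.5811 -5.6129  0.01  ]
side [[492, 0], [495, 45], [464, 91], [370, 0]] [[-0.6579054889089666, -9.610676929114083], [-0.14166216451153774, -2.85050277156698], [0.11528411974727654, -1.2989763487546286], [1.6173842607126527, -8.19276845450237]] [6.7799 1.5727 7.0555 2.6809] [ 0.2333 -5.4882  0.01  ]
```

View pics/crop1.png

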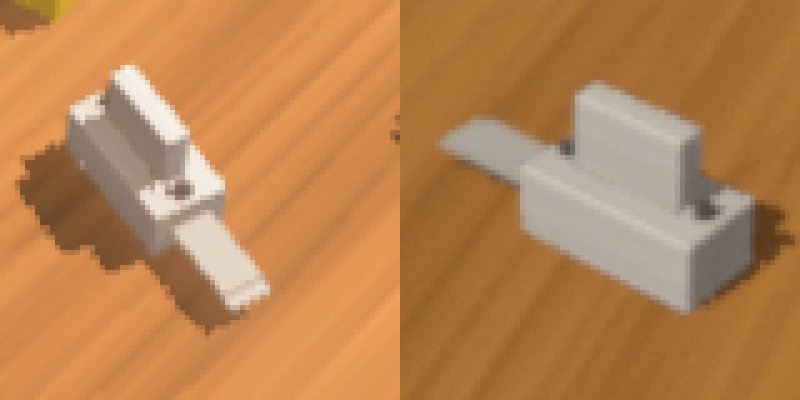

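View pics/crop2.png

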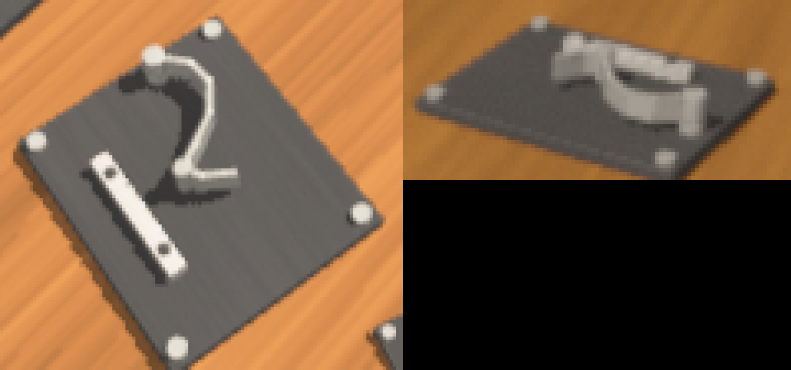

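The crops show that the chosen carrier has the flat blade, with the rib top around (310,186) in the scene view and (278,227) in the side view. The middle plate shows its pivot at the upper left, its nose at (224,301) and its fence running from (198,298) to (222,331). Next I'll triangulate.

```bash
python3 - <<'E'
from h import *
np.set_printoptions(precision=4,suppress=True)
S=pickle.load(open("scene.pkl","rb"));D=pickle.load(open("side.pkl","rb"))
f1=lambda p:np.array(p)/5+[280,165]; g1=lambda p:(np.array(p)-[400,0])/5+[230,205]
f2=lambda p:np.array(p)/3.3+[168,250]; g2=lambda p:(np.array(p)-[403,0])/4+[255,155]
print("rib c",tri(S,f1([[148,107]]),D,g1([[640,108]])))
print("rib ends",tri(S,f1([[176,142],[119,72]]),D,g1([[588,86],[692,131]])))
r=plane(S,f1([[110,78],[128,66],[188,135],[165,148]]),.061);print("rib top",r[:,:2],r.mean(0))
print("block corner",tri(S,f1([[224,184],[67,106]]),D,g1([[523,166],[753,200]])))
b=plane(S,f1([[190,232],[250,290]]),.017);print("blade",b)
sc=tri(S,f2([[36,140],[212,28],[361,212],[177,347]]),D,g2([[755,77],[665,158],[434,93],[540,22]]));print("screws",sc,sc.mean(0))
p=plane(S,f2([[14,147],[217,16],[383,222],[180,370]]),.01);print("plate",p,p.mean(0),np.linalg.norm(p-np.roll(p,-1,0),axis=1))
e=(p[2]+p[3]-p[0]-p[1]);print(np.degrees(np.arctan2(e[1],e[0])))
e=(p[1]+p[2]-p[0]-p[3]);print(np.degrees(np.arctan2(e[1],e[0])))
print("fence,top",plane(S,f2([[92,160],[109,152],[187,264],[168,276]]),.02),"pivot/nose",plane(S,f2([[153,53],[184,167]]),.036))
E
```

```text
rib c [[0.481  0.1061 0.0583 0.0041]]
rib ends [[0.5039 0.0982 0.058  0.0035]
 [0.458  0.114  0.0587 0.0032]]
rib top [[0.46   0.1072]
 [0.4616 0.1185]
 [0.5085 0.1036]
 [0.5054 0.0907]] [0.4839 0.105  0.061 ]
block corner [[0.5231 0.1139 0.028  0.0022]
 [0.4368 0.1035 0.0274 0.002 ]]
blade [[0.5249 0.0889 0.017 ]
 [0.5658 0.0805 0.017 ]]
screws [[ 0.4344 -0.2568  0.0099  0.0012]
 [ 0.46   -0.1288  0.0104  0.0015]
 [ 0.6172 -0.1605  0.0102  0.0015]
 [ 0.5914 -0.2886  0.0102  0.0028]] [ 0.5258 -0.2087  0.0102  0.0018]
plate [[ 0.4285 -0.2687  0.01  ]
 [ 0.4566 -0.1199  0.01  ]
 [ 0.6319 -0.1563  0.01  ]
 [ 0.6031 -0.2958  0.01  ]] [ 0.53   -0.2102  0.01  ] [0.1514 0.179  0.1424 0.1767]
-10.285026591045451
78.83689877484484
fence,top [[ 0.4762 -0.245   0.02  ]
 [ 0.48   -0.2347  0.02  ]
 [ 0.5661 -0.2527  0.02  ]
 [ 0.5629 -0.2648  0.02  ]] pivot/nose [[ 0.4584 -0.1748  0.036 ]
 [ 0.5282 -0.2158  0.036 ]]
```

Emit:
jog_arm --motion '[{"x":60,"y":-48,"z":0,"spin":5},{"x":120,"y":-96,"z":0,"spin":11},{"x":180,"y":-144,"z":0,"spin":16},{"x":240,"y":-192,"z":0,"spin":22},{"x":300,"y":-240,"z":0,"spin":27},{"x":360,"y":-288,"z":0,"spin":32},{"x":420,"y":-336,"z":10,"spin":38},{"x":460,"y":-368,"z":20,"spin":43}]'

```text
validation failed for argument at $.mo...
```

```bash
python3 - <<'E'
from workcell import readout, camera
import cv2,pickle
c=camera("wrist"); pickle.dump(c,open("w1.pkl","wb")); cv2.imwrite("pics/w1.png",c["pixels"][:,:,::-1])
o=readout.get_obs();print(o["clock"],o["eef_pos"],o["tool_rot"],c["K"][0],c["rvec"],c["tvec"])
E
```

```text
0.15 [ 0.21760705 -0.44960707  0.2306037 ] [ 9.74707823e-01  2.23481475e-01 -1.80540606e-04 -8.11406119e-04] [325.1922621    0.         275.64230808] [-2.45161458  1.5351984   0.22477031] [-0.49821012 -0.0358824   0.38025842]
```

View pics/w1.png

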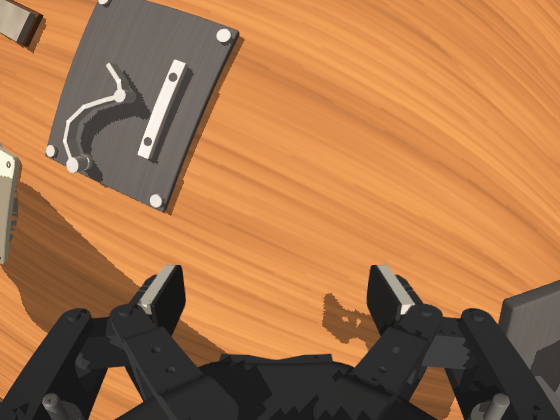

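The move was refused, so this wrist picture is from the start pose: the large plate sits at (140,100) and the fingers are open. I'll retry with every field given.

Emit:
jog_arm --motion '[{"x":60,"y":-48,"z":0,"spin":5,"fingers":-1},{"x":120,"y":-96,"z":0,"spin":11,"fingers":-1},{"x":180,"y":-144,"z":0,"spin":16,"fingers":-1},{"x":240,"y":-192,"z":0,"spin":22,"fingers":-1},{"x":300,"y":-240,"z":0,"spin":27,"fingers":-1},{"x":360,"y":-288,"z":0,"spin":32,"fingers":-1},{"x":420,"y":-336,"z":10,"spin":38,"fingers":-1},{"x":460,"y":-368,"z":20,"spin":43,"fingers":-1}]'

```text
clock: 1.15
eef_pos: [0.4147, -0.0757, 0.2215]
tool_rot: [0.994, -0.108, 0.002, -0.026]
ft_force: [-0.4, -0.4, 0.2]
grip_width: 0.0855
grasp_force: 0.0
```

Emit:
jog_arm --motion '[{"x":0,"y":0,"z":0,"spin":0,"fingers":-1},{"x":0,"y":0,"z":0,"spin":0,"fingers":-1}]'

```text
clock: 1.4
eef_pos: [0.4129, -0.08, 0.2214]
tool_rot: [0.993, -0.113, 0.001, -0.025]
ft_force: [-0.2, 0.0, -0.6]
grip_width: 0.0854
grasp_force: 0.0
```

Emit:
jog_arm --motion '[{"x":4,"y":-28,"z":0,"spin":1,"fingers":-1},{"x":8,"y":-56,"z":0,"spin":2,"fingers":-1},{"x":12,"y":-84,"z":0,"spin":3,"fingers":-1},{"x":16,"y":-112,"z":0,"spin":4,"fingers":-1},{"x":20,"y":-140,"z":0,"spin":4,"fingers":-1},{"x":24,"y":-168,"z":0,"spin":4,"fingers":-1},{"x":27,"y":-196,"z":0,"spin":4,"fingers":-1},{"x":27,"y":-196,"z":0,"spin":4,"fingers":-1}]'

```text
clock: 2.4
eef_pos: [0.4426, -0.0657, 0.2306]
tool_rot: [0.993, -0.107, 0.002, -0.051]
ft_force: [0.4, -0.5, -0.2]
grip_width: 0.0856
grasp_force: 0.0
```

```bash
python3 - <<'E'
from workcell import readout, camera
import cv2,pickle
from scipy.spatial.transform import Rotation as R
c=camera("wrist"); pickle.dump(c,open("w2.pkl","wb")); cv2.imwrite("pics/w2.png",c["pixels"][:,:,::-1])
o=readout.get_obs();print(o["clock"],o["eef_pos"],o["joint_pos"]);print(R.from_quat(o["tool_rot"]).as_matrix())
E
```

```text
2.45 [ 0.44279541 -0.06570077  0.23068589] [-0.21590181  0.14176816 -0.12386372  1.3123091   0.10127323  3.14060531]
[[ 0.97696932 -0.21287178  0.01471557]
 [-0.21326349 -0.9718351   0.10027575]
 [-0.00704477 -0.10110463 -0.99485086]]
```

View pics/w2.png

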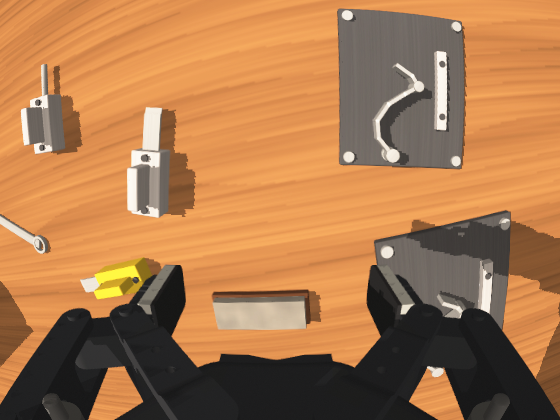

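The wrist view shows the flat-blade carrier at (148,182), the punch carrier at (43,123), the middle plate at (402,90), and the large plate partly under the finger. Joint 6 has hit its range limit (3.14), which stalled the move and tilted the tool. I'll use the half-turn grasp instead.

Emit:
jog_arm --motion '[{"x":0,"y":0,"z":0,"spin":-10,"fingers":-1},{"x":0,"y":0,"z":0,"spin":-20,"fingers":-1},{"x":0,"y":0,"z":0,"spin":-30,"fingers":-1},{"x":0,"y":0,"z":0,"spin":-40,"fingers":-1},{"x":0,"y":0,"z":0,"spin":-50,"fingers":-1},{"x":0,"y":0,"z":0,"spin":-60,"fingers":-1},{"x":0,"y":0,"z":0,"spin":-70,"fingers":-1},{"x":0,"y":0,"z":0,"spin":-80,"fingers":-1}]'

```text
clock: 3.45
eef_pos: [0.4424, -0.0656, 0.2306]
tool_rot: [0.828, 0.558, 0.034, -0.038]
ft_force: [-0.5, -0.0, 0.4]
grip_width: 0.0852
grasp_force: 0.0
```

```bash
cat > st.py <<'E'
from workcell import readout
import numpy as np
from scipy.spatial.transform import Rotation as R
np.set_printoptions(precision=4,suppress=True)
o=readout.get_obs();print(o["clock"],o["eef_pos"],o["joint_pos"]);M=R.from_quat(o["tool_rot"]).as_matrix();print(M,np.degrees(np.arctan2(M[1,0],M[0,0])),o["ft_force"],o["grip_width"])
E
python3 st.py
```

```text
3.45 [ 0.4424 -0.0656  0.2306] [-0.2159  0.1413 -0.1247  1.3123  0.1013  1.7386]
[[ 0.374   0.9273  0.0143]
 [ 0.9222 -0.3735  0.1003]
 [ 0.0984 -0.0243 -0.9949]] 67.92506022857398 [-0.4993 -0.021   0.4161] 0.08522576851146572
```

The tilt stays in the commanded pose: joint 5 is at 0.10. It came from pushing joint 6 against its upper stop, so by symmetry I can undo it at the lower stop.

Emit:
jog_arm --motion '[{"x":0,"y":0,"z":0,"spin":-10.6,"fingers":-1},{"x":0,"y":0,"z":0,"spin":-21.2,"fingers":-1},{"x":0,"y":0,"z":0,"spin":-31.8,"fingers":-1},{"x":0,"y":0,"z":0,"spin":-42.4,"fingers":-1},{"x":0,"y":0,"z":0,"spin":-53,"fingers":-1},{"x":0,"y":0,"z":0,"spin":-63.6,"fingers":-1},{"x":0,"y":0,"z":0,"spin":-74.2,"fingers":-1},{"x":0,"y":0,"z":0,"spin":-84.8,"fingers":-1}]'

```text
clock: 4.45
eef_pos: [0.4424, -0.0656, 0.2306]
tool_rot: [0.235, 0.971, 0.051, -0.005]
ft_force: [0.4, 0.5, -0.8]
grip_width: 0.0853
grasp_force: 0.0
```

Emit:
jog_arm --motion '[{"x":0,"y":0,"z":0,"spin":-10.6,"fingers":-1},{"x":0,"y":0,"z":0,"spin":-21.2,"fingers":-1},{"x":0,"y":0,"z":0,"spin":-31.8,"fingers":-1},{"x":0,"y":0,"z":0,"spin":-42.4,"fingers":-1},{"x":0,"y":0,"z":0,"spin":-53,"fingers":-1},{"x":0,"y":0,"z":0,"spin":-63.6,"fingers":-1},{"x":0,"y":0,"z":0,"spin":-74.2,"fingers":-1},{"x":0,"y":0,"z":0,"spin":-84.8,"fingers":-1}]'

```text
clock: 5.45
eef_pos: [0.4424, -0.0656, 0.2306]
tool_rot: [-0.481, 0.875, 0.041, 0.03]
ft_force: [0.7, -0.2, -0.2]
grip_width: 0.0852
grasp_force: 0.0
```

Emit:
jog_arm --motion '[{"x":0,"y":0,"z":0,"spin":-10.6,"fingers":-1},{"x":0,"y":0,"z":0,"spin":-21.2,"fingers":-1},{"x":0,"y":0,"z":0,"spin":-31.8,"fingers":-1},{"x":0,"y":0,"z":0,"spin":-42.4,"fingers":-1},{"x":0,"y":0,"z":0,"spin":-53,"fingers":-1},{"x":0,"y":0,"z":0,"spin":-63.6,"fingers":-1},{"x":0,"y":0,"z":0,"spin":-74.2,"fingers":-1},{"x":0,"y":0,"z":0,"spin":-84.8,"fingers":-1}]'

```text
clock: 6.45
eef_pos: [0.4423, -0.0656, 0.2306]
tool_rot: [0.945, -0.322, -0.009, -0.05]
ft_force: [0.1, 0.5, -0.1]
grip_width: 0.0854
grasp_force: 0.0
```

Emit:
jog_arm --motion '[{"x":0,"y":0,"z":0,"spin":-10.6,"fingers":-1},{"x":0,"y":0,"z":0,"spin":-21.2,"fingers":-1},{"x":0,"y":0,"z":0,"spin":-30,"fingers":-1}]'

```text
clock: 6.82
eef_pos: [0.4456, -0.0471, 0.2305]
tool_rot: [0.996, -0.081, 0.004, -0.042]
ft_force: [-0.2, -0.2, 0.6]
grip_width: 0.0852
grasp_force: 0.0
```

```bash
python3 st.py
```

```text
6.825 [ 0.4456 -0.0471  0.2305] [-0.1631  0.1371 -0.1287  1.3046  0.0853 -3.1416]
[[ 0.9867 -0.1617  0.0142]
 [-0.1624 -0.9831  0.084 ]
 [ 0.0004 -0.0852 -0.9964]] -9.34378482831194 [-0.1781 -0.2143  0.6227] 0.08522571086946361
```

Emit:
jog_arm --motion '[{"x":0,"y":50,"z":0,"spin":-5,"fingers":-1},{"x":0,"y":100,"z":0,"spin":-5,"fingers":-1},{"x":0,"y":150,"z":0,"spin":-5,"fingers":-1},{"x":0,"y":150,"z":0,"spin":-5,"fingers":-1}]'

```text
clock: 7.32
eef_pos: [0.4424, -0.0569, 0.2192]
tool_rot: [0.997, -0.077, 0.004, -0.018]
ft_force: [-0.0, -0.1, 0.0]
grip_width: 0.0857
grasp_force: 0.0
```

```bash
python3 st.py
```

```text
7.325 [ 0.4424 -0.0569  0.2192] [-0.1532  0.1357 -0.1579  1.2717  0.0371 -3.1406]
[[ 0.9881 -0.1533  0.0111]
 [-0.1536 -0.9875  0.0358]
 [ 0.0055 -0.0371 -0.9993]] -8.83768852479178 [-0.0011 -0.0616  0.0038] 0.08569727637833711
```

Emit:
jog_arm --motion '[{"x":0,"y":50,"z":0,"spin":-4,"fingers":-1},{"x":0,"y":100,"z":0,"spin":-4,"fingers":-1},{"x":0,"y":115,"z":0,"spin":-4,"fingers":-1},{"x":0,"y":115,"z":0,"spin":-4,"fingers":-1}]'

```text
clock: 7.82
eef_pos: [0.4403, -0.0743, 0.2153]
tool_rot: [0.997, -0.08, 0.003, 0.006]
ft_force: [-0.6, 0.1, -0.1]
grip_width: 0.0853
grasp_force: 0.0
```

```bash
python3 st.py
```

```text
7.825 [ 0.4403 -0.0743  0.2153] [-0.159   0.138  -0.165   1.2611 -0.012  -3.1406]
[[ 0.9872 -0.1594  0.0047]
 [-0.1593 -0.9871 -0.0129]
 [ 0.0067  0.012  -0.9999]] -9.169343057996574 [-0.5606  0.0775 -0.0715] 0.08529276524208478
```

Emit:
jog_arm --motion '[{"x":4,"y":-23,"z":0,"spin":10.5,"fingers":-1},{"x":8,"y":-46,"z":0,"spin":21,"fingers":-1},{"x":12,"y":-69,"z":0,"spin":31.5,"fingers":-1},{"x":16,"y":-92,"z":0,"spin":42,"fingers":-1},{"x":20,"y":-115,"z":0,"spin":52.5,"fingers":-1},{"x":25,"y":-138,"z":0,"spin":63,"fingers":-1},{"x":30,"y":-161,"z":0,"spin":73.5,"fingers":-1},{"x":34,"y":-187,"z":0,"spin":84,"fingers":-1}]'

```text
clock: 8.82
eef_pos: [0.5039, 0.1058, 0.2133]
tool_rot: [-0.685, 0.728, -0.006, -0.003]
ft_force: [0.4, 0.3, -0.8]
grip_width: 0.0856
grasp_force: 0.0
```

Emit:
jog_arm --motion '[{"x":0,"y":0,"z":0,"spin":10.5,"fingers":-1},{"x":0,"y":0,"z":0,"spin":21,"fingers":-1},{"x":0,"y":0,"z":0,"spin":31.5,"fingers":-1},{"x":0,"y":0,"z":0,"spin":42,"fingers":-1},{"x":0,"y":0,"z":0,"spin":52.5,"fingers":-1},{"x":0,"y":0,"z":0,"spin":63,"fingers":-1},{"x":0,"y":0,"z":0,"spin":73.5,"fingers":-1},{"x":0,"y":0,"z":0,"spin":84,"fingers":-1}]'

```text
clock: 9.82
eef_pos: [0.5036, 0.1051, 0.2133]
tool_rot: [-0.022, 1.0, -0.006, 0.002]
ft_force: [-0.1, -0.8, 0.5]
grip_width: 0.0854
grasp_force: 0.0
```

Emit:
jog_arm --motion '[{"x":0,"y":0,"z":5,"spin":10,"fingers":-1},{"x":0,"y":0,"z":10,"spin":20,"fingers":-1},{"x":0,"y":0,"z":10,"spin":20,"fingers":-1}]'

```text
clock: 10.2
eef_pos: [0.5034, 0.1049, 0.2029]
tool_rot: [0.148, 0.989, -0.006, 0.003]
ft_force: [0.8, -0.1, 0.4]
grip_width: 0.0852
grasp_force: 0.0
```

```bash
python3 st.py; python3 - <<'E'
from workcell import camera
import cv2,pickle
c=camera("wrist"); pickle.dump(c,open("w3.pkl","wb")); cv2.imwrite("pics/w3.png",c["pixels"][:,:,::-1])
E
```

```text
10.2 [0.5034 0.1049 0.2029] [ 0.2135  0.2818 -0.0149  1.2732 -0.0135  0.5107]
[[-0.9561  0.2929  0.0037]
 [ 0.2928  0.9561 -0.013 ]
 [-0.0074 -0.0113 -0.9999]] 162.97312197606257 [ 0.8217 -0.1165  0.3976] 0.08523168054775764
```

View pics/w3.png

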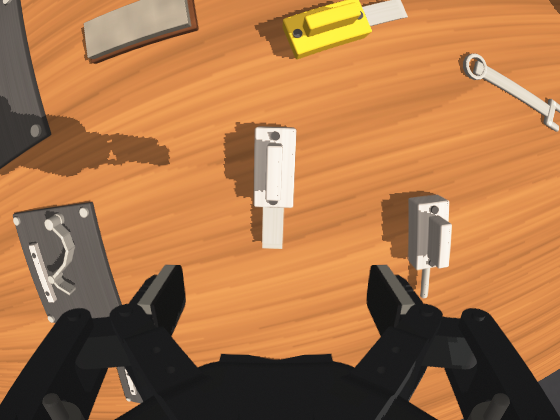

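The carrier is upright between the fingers, with the rib top from (275,144) to (275,201) and the block from (255,128) to (294,207). The punch carrier is at (430,232). Next I'll refine the pose and the height from two views.

```bash
python3 - <<'E'
from h import *
np.set_printoptions(precision=4,suppress=True)
S=pickle.load(open("scene.pkl","rb"));D=pickle.load(open("side.pkl","rb"));W=pickle.load(open("w3.pkl","rb"))
f1=lambda p:np.array(p)/5+[280,165]; g1=lambda p:(np.array(p)-[400,0])/5+[230,205]
print("W-S",tri(W,[[274.5,201],[275.5,144]],S,f1([[176,142],[119,72]]),True))
print("W-D",tri(W,[[274.5,201],[275.5,144]],D,g1([[588,86],[692,131]]),True))
for q,z in(([[268,144],[283,144],[282,201],[267,201]],.061),([[255,128],[296,128],[293,207],[255,206]],.03)):
    p=plane(W,q,z,True);print(p,p.mean(0)); e=p[2]+p[3]-p[0]-p[1];print(np.degrees(np.arctan2(e[1],e[0])))
g=cv2.cvtColor(W["pixels"],cv2.COLOR_RGB2GRAY)
m=((W["pixels"].min(2)>140)).astype(np.uint8); m[:100]=0;m[260:]=0;m[:,:245]=0;m[:,305:]=0
k=max(cv2.findContours(m,0,1)[0],key=cv2.contourArea);print(cv2.boundingRect(k),cv2.minAreaRect(k))
b=plane(W,[[273,246]],.017,True);print("blade tip",b)
E
```

```text
W-S [[0.5057 0.1016 0.0559 0.0032]
 [0.457  0.1185 0.0534 0.0007]]
W-D [[0.5029 0.1026 0.0619 0.005 ]
 [0.4557 0.1188 0.0627 0.0018]]
[[0.4548 0.1127 0.061 ]
 [0.4586 0.1252 0.061 ]
 [0.5076 0.1096 0.061 ]
 [0.5037 0.0966 0.061 ]] [0.4812 0.111  0.061 ]
-18.009202717352885
[[0.4383 0.1037 0.03  ]
 [0.4498 0.1413 0.03  ]
 [0.5247 0.1163 0.03  ]
 [0.5126 0.0799 0.03  ]] [0.4813 0.1103 0.03  ]
-18.102181567755377
(254, 127, 42, 122) ((274.22247314453125, 187.65371704101562), (40.32773208618164, 120.8498764038086), 0.9548412561416626)
blade tip [[0.5645 0.0827 0.017 ]]
```

Emit:
jog_arm --motion '[{"x":12,"y":0,"z":25,"spin":1,"fingers":-1},{"x":24,"y":0,"z":55,"spin":1,"fingers":-1},{"x":24,"y":0,"z":90,"spin":1,"fingers":-0.5},{"x":24,"y":0,"z":120,"spin":1,"fingers":-0.3},{"x":24,"y":0,"z":145,"spin":1,"fingers":-0.3},{"x":24,"y":0,"z":160,"spin":1,"fingers":-0.3},{"x":24,"y":0,"z":168,"spin":1,"fingers":-0.3},{"x":24,"y":0,"z":168,"spin":1,"fingers":-0.3}]'

```text
clock: 11.25
eef_pos: [0.4816, 0.11, 0.0351]
tool_rot: [0.157, 0.988, -0.006, 0.003]
ft_force: [-1.0, 0.1, 0.7]
grip_width: 0.0556
grasp_force: 0.0
```

```bash
python3 st.py; python3 - <<'E'
from workcell import camera
import cv2,pickle,numpy as np
c=camera("wrist");d=camera("side")
a=cv2.resize(c["pixels"][150:400,100:460],(432,300));b=cv2.resize(d["pixels"][170:310,180:348],(360,300))
cv2.imwrite("pics/w4.png",np.hstack([a,b])[:,:,::-1])
E
```

```text
11.25 [0.4816 0.11   0.0351] [ 0.2329  0.4069 -0.3186  0.8438 -0.0135  0.5489]
[[-0.9505  0.3108  0.0046]
 [ 0.3108  0.9504 -0.0128]
 [-0.0083 -0.0108 -0.9999]] 161.89476207061352 [-1.046   0.0723  0.6657] 0.05557460997056786
```

View pics/w4.png

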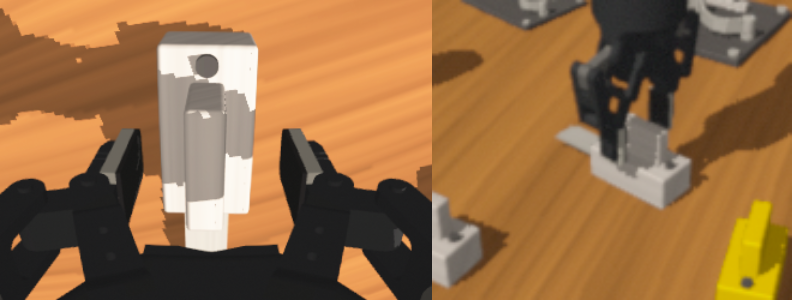

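The rib lies between the open pads, at (205,155) in the left half of the crop, and is nearly centred. Time to close the fingers and lift.

Emit:
jog_arm --motion '[{"x":0,"y":0,"z":0,"spin":0,"fingers":1},{"x":0,"y":0,"z":0,"spin":0,"fingers":1},{"x":0,"y":0,"z":0,"spin":0,"fingers":1},{"x":0,"y":0,"z":0,"spin":0,"fingers":1},{"x":0,"y":0,"z":0,"spin":0,"fingers":1}]'

```text
clock: 11.98
eef_pos: [0.4816, 0.1098, 0.0355]
tool_rot: [0.158, 0.987, -0.006, 0.004]
ft_force: [-1.3, -2.2, 4.6]
grip_width: 0.0128
grasp_force: 62.0
```

Emit:
jog_arm --motion '[{"x":0,"y":0,"z":-15,"spin":0,"fingers":1},{"x":0,"y":0,"z":-40,"spin":0,"fingers":1},{"x":0,"y":0,"z":-70,"spin":0,"fingers":1},{"x":0,"y":0,"z":-80,"spin":0,"fingers":1},{"x":0,"y":0,"z":-80,"spin":0,"fingers":1}]'

```text
clock: 12.6
eef_pos: [0.4814, 0.1112, 0.1155]
tool_rot: [0.158, 0.987, -0.006, 0.004]
ft_force: [0.8, 0.2, -3.3]
grip_width: 0.013
grasp_force: 61.2
```

```bash
python3 st.py
```

```text
12.6 [0.4814 0.1112 0.1155] [ 0.2352  0.3103 -0.217   1.0407 -0.0134  0.5517]
[[-0.9503  0.3113  0.0058]
 [ 0.3112  0.9503 -0.0123]
 [-0.0094 -0.0099 -0.9999]] 161.8677603722935 [ 0.7777  0.2449 -3.269 ] 0.013001050697574618
```

Emit:
jog_arm --motion '[{"x":-12,"y":-28,"z":-10,"spin":-1,"fingers":1},{"x":-35,"y":-80,"z":-30,"spin":-2,"fingers":1},{"x":-60,"y":-136,"z":-50,"spin":-3,"fingers":1},{"x":-85,"y":-194,"z":-50,"spin":-4,"fingers":1},{"x":-110,"y":-250,"z":-50,"spin":-5,"fingers":1},{"x":-130,"y":-298,"z":-50,"spin":-6,"fingers":1},{"x":-143,"y":-326,"z":-50,"spin":-6.7,"fingers":1},{"x":-147,"y":-335,"z":-50,"spin":-6.7,"fingers":1}]'

```text
clock: 13.6
eef_pos: [0.5151, -0.2541, 0.1678]
tool_rot: [0.101, 0.995, -0.006, 0.001]
ft_force: [0.1, -0.3, -3.8]
grip_width: 0.0133
grasp_force: 61.1
```

Emit:
jog_arm --motion '[{"x":0,"y":0,"z":0,"spin":0,"fingers":1}]'

```text
clock: 13.72
eef_pos: [0.5154, -0.2521, 0.1684]
tool_rot: [0.1, 0.995, -0.005, 0.002]
ft_force: [-1.1, -0.3, -3.3]
grip_width: 0.0132
grasp_force: 61.1
```

```bash
python3 st.py; python3 - <<'E'
from workcell import camera
import cv2,pickle
c=camera("wrist"); pickle.dump(c,open("w5.pkl","wb")); cv2.imwrite("pics/w5.png",c["pixels"][:,:,::-1])
E
```

```text
13.725 [ 0.5154 -0.2521  0.1684] [-0.4502  0.4134  0.0836  1.2343 -0.009  -0.2497]
[[-0.98    0.1992  0.0021]
 [ 0.1991  0.9799 -0.011 ]
 [-0.0043 -0.0104 -0.9999]] 168.51401874543888 [-1.1061 -0.3353 -3.3344] 0.013169053915123723
```

View pics/w5.png

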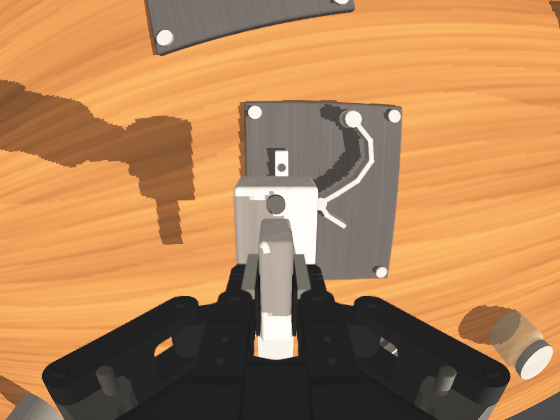

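The carrier is held between the fingers, with the top edge of its −x end at row 187 from 236 to 316. Plate screws are at (255,112), (395,116) and (381,272), the fence end is at (281,151), the pivot at (353,119) and the nose at (321,205).

```bash
python3 - <<'E'
from h import *
np.set_printoptions(precision=4,suppress=True)
W=pickle.load(open("w5.pkl","rb"))
im=W["pixels"]
def cen(u,v):
    p=im[v-12:v+13,u-12:u+13].min(2)>150; m=cv2.moments(p.astype(np.uint8),True);return [u-12+m["m10"]/m["m00"],v-12+m["m01"]/m["m00"]]
s=[cen(255,112),cen(395,116),cen(381,272)];print(s)
p=plane(W,s,.0105,True);print(p)
c=(p[0]+p[2])/2;x=p[2]-p[1];y=p[1]-p[0]
print("centre",c,"yaw",np.degrees(np.arctan2(x[1],x[0])),np.degrees(np.arctan2(y[1],y[0]))-90,np.linalg.norm(x),np.linalg.norm(y))
print("pivot,nose",plane(W,[[353,119],[321,204]],.036,True)); print("fence end",plane(W,[[275.5,151],[287.5,151]],.02,True))
print("block -x end",plane(W,[[236,187],[316,187]],.1684-.0355+.03,True))
E
```

```text
[[254.59060402684563, 111.8993288590604], [394.23664122137404, 115.86259541984732], [381.11224489795916, 272.01020408163265]]
[[ 0.4356 -0.2557  0.0105]
 [ 0.4614 -0.1267  0.0105]
 [ 0.6202 -0.1585  0.0105]]
centre [ 0.5279 -0.2071  0.0105] yaw -11.336240996566854 -11.328001519584362 0.16194990632942688 0.13160206777844782
pivot,nose [[ 0.4575 -0.1734  0.036 ]
 [ 0.5259 -0.2134  0.036 ]]
fence end [[ 0.4741 -0.244   0.02  ]
 [ 0.4762 -0.2334  0.02  ]]
block -x end [[ 0.4731 -0.2612  0.1629]
 [ 0.4804 -0.2245  0.1629]]
```

Emit:
jog_arm --motion '[{"x":-3,"y":0,"z":20,"spin":0,"fingers":1},{"x":-3,"y":0,"z":50,"spin":0,"fingers":1},{"x":-3,"y":0,"z":80,"spin":0,"fingers":1},{"x":-3,"y":0,"z":100,"spin":0,"fingers":1},{"x":-3,"y":0,"z":108,"spin":0,"fingers":1},{"x":-3,"y":0,"z":108,"spin":0,"fingers":1}]'

```text
clock: 14.52
eef_pos: [0.5195, -0.2533, 0.0618]
tool_rot: [0.099, 0.995, -0.006, 0.002]
ft_force: [1.1, 0.3, -2.4]
grip_width: 0.0126
grasp_force: 61.1
```

```bash
python3 st.py
```

```text
14.525 [ 0.5195 -0.2533  0.0618] [-0.4488  0.5098 -0.0607  0.9916 -0.0093 -0.2505]
[[-0.9804  0.197   0.0038]
 [ 0.1969  0.9803 -0.0122]
 [-0.0061 -0.0112 -0.9999]] 168.6428149238441 [ 1.1075  0.3311 -2.4393] 0.012587826658454601
```

Emit:
jog_arm --motion '[{"x":1,"y":6,"z":2,"spin":0,"fingers":1},{"x":1,"y":13,"z":2,"spin":0,"fingers":1},{"x":1,"y":20,"z":2,"spin":0,"fingers":1},{"x":1,"y":26,"z":2,"spin":0,"fingers":1},{"x":1,"y":32,"z":2,"spin":0,"fingers":1},{"x":1,"y":37,"z":2,"spin":0,"fingers":1},{"x":1,"y":37,"z":2,"spin":0,"fingers":1}]'

```text
clock: 15.4
eef_pos: [0.5282, -0.2207, 0.0612]
tool_rot: [0.1, 0.995, -0.009, 0.006]
ft_force: [1.2, -8.4, -2.4]
grip_width: 0.0126
grasp_force: 61.0
```

```bash
python3 st.py; python3 - <<'E'
from workcell import camera
import cv2,pickle,numpy as np
c=camera("scene");d=camera("wrist");pickle.dump(d,open("w6.pkl","wb"))
a=cv2.resize(c["pixels"][245:365,165:295],(390,360),interpolation=3);b=cv2.resize(d["pixels"][80:380,100:440],(408,360))
cv2.imwrite("pics/w6.png",np.hstack([a,b])[:,:,::-1])
E
```

```text
15.4 [ 0.5282 -0.2207  0.0612] [-0.3879  0.4958 -0.0865  0.9726 -0.0148 -0.1872]
[[-0.9799  0.1995  0.0091]
 [ 0.1993  0.9797 -0.0197]
 [-0.0129 -0.0175 -0.9998]] 168.50358267108044 [ 1.2395 -8.4461 -2.4177] 0.01264387255222289
```

View pics/w6.png

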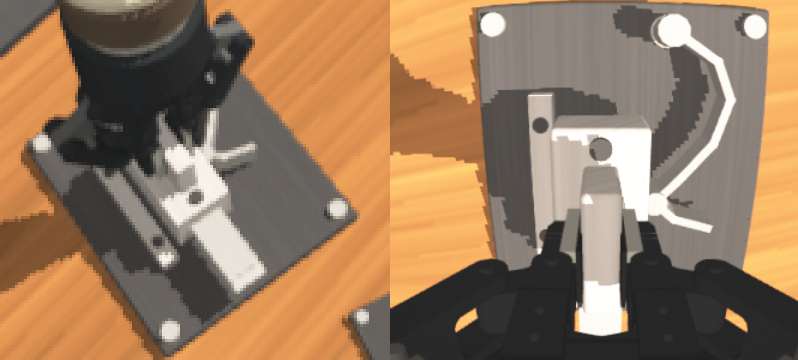

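The arm is drawn back, with the block against the nose at crop (657,203). The fence's inner edge is at (553,100) and the block's left edge at (552,127). I'll compute the gap to the fence before lowering.

```bash
python3 - <<'E'
from h import *
np.set_printoptions(precision=4,suppress=True)
W=pickle.load(open("w6.pkl","rb"))
im=W["pixels"]
def cen(u,v):
    p=im[v-12:v+13,u-12:u+13].min(2)>150; m=cv2.moments(p.astype(np.uint8),True);return [u-12+m["m10"]/m["m00"],v-12+m["m01"]/m["m00"]]
f=lambda q:(np.array(q,float)-[390,0])/1.2+[100,80]
s=[cen(*f([491,24]).astype(int)),cen(*f([755,26]).astype(int))]
p=plane(W,s,.0105,True);e=p[1]-p[0];print(p,np.linalg.norm(e),np.degrees(np.arctan2(e[1],e[0]))-90)
a=np.radians(-11.35);ex=np.array([np.cos(a),np.sin(a)]);ey=np.array([-ex[1],ex[0]])
c=(p[0]+p[1])[:2]/2+ex*.08;print("centre",c)
def fx(P):d=P[:,:2]-c;return np.c_[d@ex,d@ey]*1000
print("fence -x end L,R",fx(plane(W,f([[529,96],[553,96]]),.02,True)))
print("block -x top corners",fx(plane(W,f([[552,128],[650,128]]),.0557,True)))
print("tcp",fx(np.array([[.5282,-.2207,0]])))
print(im[150:165:7,225:250].min(2), im[195,222:250].min(2))
E
```

```text
[[ 0.4354 -0.2566  0.0105]
 [ 0.4612 -0.127   0.0105]] 0.1321355483448421 -11.246589407198925
centre [ 0.5268 -0.2076]
fence -x end L,R [[-43.8595 -46.3082]
 [-43.6663 -34.6605]]
block -x top corners [[-35.9644 -30.3941]
 [-36.0174   7.7081]]
tcp [[  3.9969 -12.6081]]Traceback (most recent call last):
  File "<stdin>", line 16, in <module>
    return umr_minimum(a, axis, None, out, keepdims, initial, where)
numpy.exceptions.AxisError: axis 2 is out of bounds for array of dimension 2
```

Emit:
jog_arm --motion '[{"x":3.5,"y":1,"z":2,"spin":0,"fingers":1},{"x":3.5,"y":1,"z":5,"spin":0,"fingers":1},{"x":3.5,"y":1,"z":8,"spin":0,"fingers":1},{"x":3.5,"y":1,"z":11,"spin":0,"fingers":1},{"x":3.5,"y":1,"z":14,"spin":0,"fingers":1},{"x":3.5,"y":1,"z":14,"spin":0,"fingers":1}]'

```text
clock: 16.25
eef_pos: [0.524, -0.2192, 0.0469]
tool_rot: [0.101, 0.995, -0.009, 0.005]
ft_force: [0.2, -7.5, -1.7]
grip_width: 0.013
grasp_force: 61.1
```

```bash
python3 st.py
```

```text
16.25 [ 0.524  -0.2192  0.0469] [-0.3883  0.5057 -0.1133  0.9379 -0.0148 -0.1869]
[[-0.9797  0.2001  0.0072]
 [ 0.2     0.9796 -0.019 ]
 [-0.0109 -0.0172 -0.9998]] 168.4649774850999 [ 0.162  -7.4833 -1.7167] 0.012959757037673542
```

Emit:
jog_arm --motion '[{"x":0,"y":0,"z":1,"spin":0,"fingers":1},{"x":0,"y":0,"z":2,"spin":0,"fingers":1},{"x":0,"y":0,"z":2,"spin":0,"fingers":1}]'

```text
clock: 16.62
eef_pos: [0.5241, -0.2193, 0.0457]
tool_rot: [0.101, 0.995, -0.009, 0.005]
ft_force: [-1.5, -6.5, 3.6]
grip_width: 0.013
grasp_force: 61.7
```

Emit:
jog_arm --motion '[{"x":0,"y":-1,"z":0.5,"spin":0,"fingers":1},{"x":0,"y":-2,"z":0.5,"spin":0,"fingers":1},{"x":0,"y":-2.5,"z":0.5,"spin":0,"fingers":1},{"x":0,"y":-2.5,"z":0.5,"spin":0,"fingers":1}]'

```text
clock: 17.12
eef_pos: [0.5239, -0.2202, 0.0455]
tool_rot: [0.1, 0.995, -0.007, 0.005]
ft_force: [-1.6, -1.9, 6.5]
grip_width: 0.0133
grasp_force: 62.3
```

Emit:
jog_arm --motion '[{"x":0,"y":0,"z":0,"spin":0,"fingers":0.5},{"x":0,"y":0,"z":0,"spin":0,"fingers":0.2},{"x":0,"y":0,"z":0,"spin":0,"fingers":0},{"x":0,"y":0,"z":0,"spin":0,"fingers":-0.2},{"x":0,"y":0,"z":0,"spin":0,"fingers":-0.2},{"x":0,"y":0,"z":0,"spin":0,"fingers":-0.2}]'

```text
clock: 17.88
eef_pos: [0.5224, -0.2189, 0.0429]
tool_rot: [0.1, 0.995, -0.006, 0.003]
ft_force: [0.3, -0.6, 0.4]
grip_width: 0.0515
grasp_force: 0.0
```

Emit:
jog_arm --motion '[{"x":0,"y":0,"z":-10,"spin":0,"fingers":-0.2},{"x":0,"y":0,"z":-30,"spin":0,"fingers":-0.2},{"x":0,"y":0,"z":-60,"spin":0,"fingers":-0.2},{"x":0,"y":0,"z":-90,"spin":0,"fingers":-0.2},{"x":-30,"y":0,"z":-130,"spin":0,"fingers":-0.2},{"x":-40,"y":0,"z":-130,"spin":0,"fingers":-0.2},{"x":-40,"y":0,"z":-130,"spin":0,"fingers":-0.2}]'

```text
clock: 18.75
eef_pos: [0.5612, -0.2252, 0.1732]
tool_rot: [0.1, 0.995, -0.006, 0.003]
ft_force: [-1.2, 0.3, -0.2]
grip_width: 0.0512
grasp_force: 0.0
```

```bash
python3 st.py; python3 - <<'E'
from workcell import camera
import cv2,pickle,numpy as np
c=camera("side");d=camera("wrist");pickle.dump(d,open("w7.pkl","wb"))
a=cv2.resize(c["pixels"][120:210,245:365],(360,270),interpolation=3)
b=cv2.resize(d["pixels"][70:320,180:420],(432,450));o=np.zeros((450,792,3),np.uint8);o[:270,:360]=a;o[:,360:]=b
cv2.imwrite("pics/w7.png",o[:,:,::-1])
E
```

```text
18.75 [ 0.5612 -0.2252  0.1732] [-0.3765  0.4696  0.1841  1.2762 -0.0102 -0.1771]
[[-0.9802  0.1981  0.0047]
 [ 0.1981  0.9801 -0.0128]
 [-0.0071 -0.0117 -0.9999]] 168.57627756217454 [-1.1835  0.2908 -0.1858] 0.05120209529436286
```

View pics/w7.png

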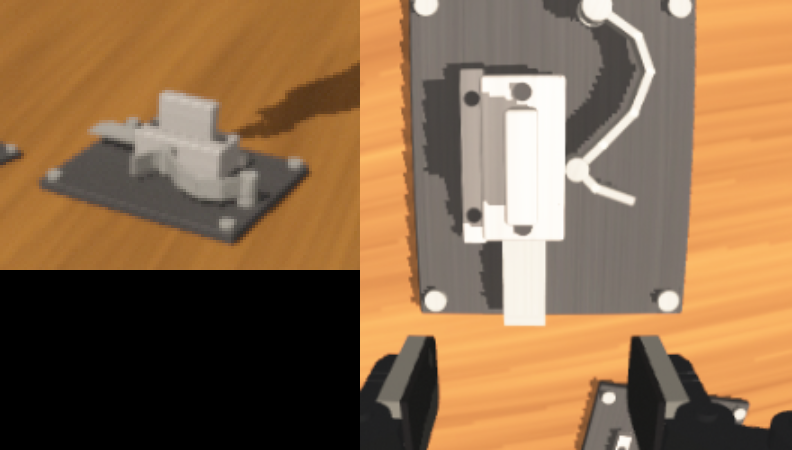

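The carrier sits level with its side along the fence, and the nose presses it at (577,170). The blade points away from the pivot. I'll check the centring from this picture.

```bash
python3 - <<'E'
from h import *
np.set_printoptions(precision=1,suppress=True)
W=pickle.load(open("w7.pkl","rb"))
f=lambda q:(np.array(q,float)-[360,0])/1.8+[180,70]
p=plane(W,f([[426,6],[680,6],[668,301],[435,301]]),.0105,True)
c=p.mean(0)[:2];a=np.radians(-11.35);ex=np.array([np.cos(a),np.sin(a)]);ey=np.array([-ex[1],ex[0]])
def fx(P):d=P[:,:2]-c;return np.c_[d@ex,d@ey]*1000
print(fx(p));print("fence",fx(plane(W,f([[461,69],[483,69],[485,243],[464,243]]),.02,True)))
print("block",fx(plane(W,f([[482,76],[565,76],[564,240],[486,240]]),.04,True)))
print("rib",fx(plane(W,f([[506,110],[537,110],[538,224],[507,224]]),.071,True)))
E
```

```text
[[-80.1 -65.7]
 [-81.2  65.7]
 [ 80.6  65.7]
 [ 80.7 -65.7]]
fence [[-45.8 -46.3]
 [-45.5 -35.3]
 [ 44.3 -35.7]
 [ 44.3 -46.7]]
block [[-41.6 -33.9]
 [-41.4   4.5]
 [ 37.3   4.7]
 [ 37.3 -33.2]]
rib [[-26.7 -21.2]
 [-26.6  -8.4]
 [ 21.9  -7.9]
 [ 21.9 -21.2]]
```

The carrier is flush and within about 2 mm of midway, so I'm handing the job in.

```bash
python3 -c "
from workcell import bot
print(bot.job_done())"
```

```text
the job is handed in; nothing more can be done
None
```

The flat-blade carrier is in the middle-sized fixture, flat on the plate and held against the fence by the sprung arm, about 2 mm off midway with its blade away from the pivot; I never touched the punch carrier, and handed the job in at about 19 s.

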